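Pass the lidded dish over the spring stop on the serving run

ROBOT

A 6-joint arm with a two-finger parallel gripper is mounted at the origin on the work surface. World frame = base frame: x ahead of the robot, y to its left, z up, the work surface at z = 0. Lengths are in m, angles in rad, forces in N, time in s.
With the tool pointing down it reaches from about 0.35 to 1 m from the base axis. Payload 7.1 kg.
Tool frame: the origin (TCP) lies midway between the tips of the shut fingers; the grasp point (between the pads) lies 19 mm behind it (bot.grip_point_offset is the distance from the TCP to the grasp point, in m); x points along the fingers, y is the direction in which the jaws open and shut, and the axes are right-handed (so a half turn about x gives the same grasp; the last joint's range is limited). The gripper opens to 85 mm and grips with 20 to 120 N. Pads are 22 mm wide; open, the fingers measure 114 mm over their backs; the gripper's body (76 mm by 85 mm) begins 54 mm behind the grasp point. The pads swing forward as they close: fully open they stand 13 mm farther back than shut.
Start: joints at [1.298, 0.423, 1.63, -0, 1.089, -0.019], TCP at [0.157, 0.605, 0.231] pointing down, gripper open.
Joint ranges: [-3, 3], [-0.9, 2.11], [0.09, 2.58], [-1.31, 4.45], [0.11, 2.69], [-2.54, 2.54]. Speed limits (rad/s): [2.39, 2.39, 3.01, 3.14, 3.14, 3.14].

INTERFACE

Orientations are given as a rotation vector (axis times angle).
In Python, from station import bot gives the robot as it stands.
- The arm moves only by the tool servo_tool, never from a script. Its argument "series" is a list of rows, each an object with "delta_pos": the shift along the world's x, y, z in mm, a list of three; "angular": the turn, a rotation vector about the world's x, y, z in degrees, a list of three; "grip": the opening in per cent of the stroke, from 0 (shut) to 100 (fully open). A call has 1 to 20 rows; each row is the pose to reach, as a shift and turn from the pose measured when the call began; what a row does not reach only later rows make up. A row lasts 1/10 s, in which the tool goes at most 50 mm and 8.59 degrees, less where a joint would pass 70% of its speed; a pose out of reach is approached as far as the arm can. A call with a gripper value outside its range is refused whole. The fingers move at their own pace and stop on an object; "grip_force" is the grip in N (left out, the last holds). Time passes only in rows, so rows that repeat a pose let the fingers close. It gives the time, the measured TCP pose, the force and the opening at its end, in the units of the state.
- bot.observe(): the state, without advancing time (a new reading comes with each control period).
- bot.read_camera(name): name is "scene" or "top"; returns a dict with "pixels" (420x560x3 uint8, red, green, blue), "camera_matrix" (3x3 intrinsics, pixels), "T" (4x4, takes a point from camera to world coordinates). Camera axes: x right, y up, looking along -z (the intrinsics and any distortion apply to the point x, -y, -z); pixel columns grow to the right and rows downward; lengths in m; the calibration is good to about 2 mm. A picture is of the moment at which its call begins. There is no depth.
- bot.hand_in(): hands the job in, once; it reports no verdict.
The state is a dict: "t": time; "joint_positions": joint angles; "qvel": joint speeds; "effort": joint torques, N m; "position": TCP position; "tool_rot": TCP orientation; "force": force on the tool from outside, world axes, zero at the start; "wrist_torque": the same for the moment, N m; "grip_width": finger opening in m.
Only numpy, scipy, OpenCV 4.12 (cv2) and the standard library are available. Lean on these libraries where they do the work, as an engineer would, in place of code of your own. Each camera call takes 0.05 s, during which the arm holds its last target.

TASK

The lidded steel dish on the white runners is held back by two red spring teeth. With shut fingertips press down the long yellow bar just behind the dish and, keeping it fully down, push the dish with the fingers along the runners over the lowered teeth until it is wholly past them; then let go so that the teeth spring up behind it. Only push the dish, never grip or lift it, leave the other things where they stand, and finish clear of everything.

Things in the scene. Friction and masses are not known exactly. Their poses are not given: they have to be found in the camera images.
- run: fixed dish run on the counter: grey base plate 450 x 310 mm, 8 mm thick. Origin at counter height (z = 0) on the runners' centreline; z up, x is the direction to push the dish (roughly to the robot's left, turned anew each time). All x, y below are in this frame. Teeth at x = +30 mm. A ledge 8 mm high at y = -102 to -192 mm carries bystanders
- runner (a point): middle of the white runners' top level (x = 0, y = 0, 35 mm above the counter). Runners at y = +-66 to +-102 mm; between them an open channel 132 mm wide holds the yellow bar. Dark guide strips, 14 mm high on the runners, leave the dish 2 mm free each side
- stop_bar (a joint): how far the yellow bar is pressed, m: 0 up (teeth up), 0.012 fully down. It moves straight down as a whole wherever pressed, and a finger can slide along it while pressing, from behind the dish to past the teeth. Spring: about 2.7 N at the top, 4.5 N at the bottom; it rises when let go. Pressed over 8 mm, the teeth are below the dish's underside; press it 10 mm or more
- bar_rear (a point): centre of the rear edge of the yellow bar's upper face (x = -205 mm, y = 0). The bar is a flat strip 50 mm wide running from here to x = +80 mm, beneath the dish. Its top is 33.5 mm above the counter when up, 1.5 mm below the dish's underside; this point goes down with it
- teeth (a point): midway between the tops of the two red teeth (x = +30 mm, y = 0, 43 mm above the counter when up; goes down with the bar). The teeth are part of the bar, at y = +-42 to +-60 mm, 84 mm clear between them, 8 mm thick along x; fingers on the bar pass between them
- end_stop (a point): middle of the face of the fixed dark end stop (x = +202 mm), whose top is 56 mm above the counter; the dish touches it when its centre is at x = +142 mm
- dish: closed steel dish, lid fixed on: 120 mm along x, 180 mm along y, upright ends, 40 mm high to the lid's top; low black strap grip over the middle (75 mm along y, 16 mm along x) up to 56 mm. 0.7 to 0.95 kg. Origin at the centre of its underside, axes along the run's. Starts with its centre at x = -85 to -50 mm; wholly past the teeth when its centre is beyond x = +94 mm
- sauce_cup: small open steel sauce cup, 56 mm across, 45 mm tall, standing on the run's side ledge; origin under its centre; a bystander
- seasoning: glass seasoning jar with green cap, 48 mm across, 85 mm tall, standing on the run's side ledge; origin under its centre; a bystander
- spoon: steel spoon, 170 mm long, lying lengthwise on the run's side ledge; a bystander
- bowl: open steel bowl, 130 mm across, 50 mm tall, on the counter behind the run's rear end; origin under its centre; a bystander
- sauce_bottle: amber sauce bottle with red cap, 62 mm across, 190 mm tall, on the counter behind the run's rear end; origin under its centre; a bystander
- mug: white mug, 80 mm across, 90 mm tall, on the counter beyond the run's end stop; origin under its centre; a bystander
- pickle_jar: green glass jar, 84 mm across, 120 mm tall, on the counter beyond the run's end stop; origin under its centre; a bystander

How it is judged:
By the outcome, as a careful person would: the job done as asked, in the order asked, and still so for the second after the job is handed in, with the robot touching nothing.
It also fails if it takes over 40 s, if anything falls off the work surface, if the arm or the gripper's body presses on something with over 40 N, if the wrist force passes 120 N, or if a joint passes its speed limit or range.

## Working session

There is one attempt and no reset: what is moved stays moved. The work goes in short steps, Python scripts to look and compute and a tool call to move; the robot and the scene stay as the last step left them, time stands still between calls to the robot, and variables do not carry over. Pictures are saved under pics/ and viewed, and the job is handed in when it is done.

Besides the shell and the picture viewer there is one more tool, called after ">>>" as a command line: name --argument value ..., lists and objects as JSON in quotes. servo_tool: Moves the arm, as the interface text tells. Its arguments: {"type":"object","properties":{"series":{"type":"array"},"grip_force":{"type":"number"}},"required":["series"]}

```bash
mkdir -p pics
python3 - <<'E'
from station import bot
import cv2,pickle
o=bot.observe()
for k,v in o.items(): print(k,v)
d={}
for n in("scene","top"):
    c=bot.read_camera(n); d[n]=c
    cv2.imwrite(f"pics/{n}0.png",cv2.cvtColor(c["pixels"],cv2.COLOR_RGB2BGR)); print(c["camera_matrix"],c["T"],[k for k in c])
pickle.dump(d,open("d0.pkl","wb"))
E
```

```text
t 0.0
joint_positions [ 1.29799400e+00  4.23836023e-01  1.63071832e+00 -5.02725380e-07
  1.08864270e+00 -1.90039338e-02]
qvel [ 0.00018193  0.00055283  0.00070476 -0.00120198  0.00096371 -0.00136022]
effort [-1.01595881e-03 -5.57371545e+01 -2.81751037e+01  4.78225161e-05
  7.34583096e-03 -4.11911674e-05]
position [0.15674904 0.60442994 0.2305376 ]
tool_rot [ 0.19799277  1.56183098 -0.20049183]
force [ 0.77418132 -0.92100883 -0.11577897]
wrist_torque [-0.03143703 -0.06565063 -0.0460571 ]
grip_width 0.08518683725103529
[[420.17762736   0.         275.29330659]
 [  0.         420.17762736 211.57439416]
 [  0.           0.           1.        ]] [[ 0.81397029 -0.44945552  0.3680246   0.97821567]
 [ 0.5808969   0.63341426 -0.5112193  -0.52159925]
 [-0.00334169  0.62990167  0.7766677   0.86963033]
 [ 0.          0.          0.          1.        ]] ['pixels', 'camera_matrix', 'T']
[[432.4866197    0.         284.62941841]
 [  0.         432.4866197  211.3822947 ]
 [  0.           0.           1.        ]] [[-7.75970745e-03  9.91341045e-01 -1.31082875e-01  4.62599581e-01]
 [-9.99969582e-01 -7.79620937e-03  2.34729908e-04  3.16973972e-03]
 [-7.89252146e-04  1.31080709e-01  9.91371386e-01  1.11362436e+00]
 [ 0.00000000e+00  0.00000000e+00  0.00000000e+00  1.00000000e+00]] ['pixels', 'camera_matrix', 'T']
```

View pics/scene0.png

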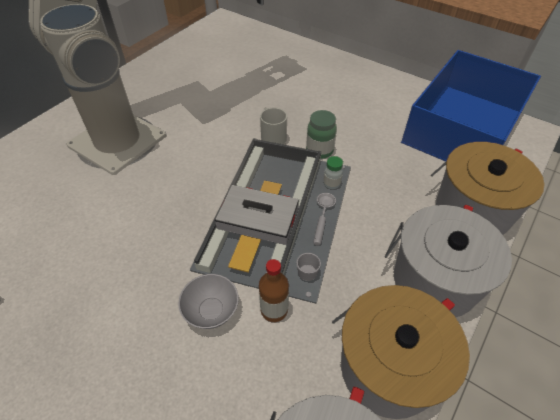

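View pics/top0.png

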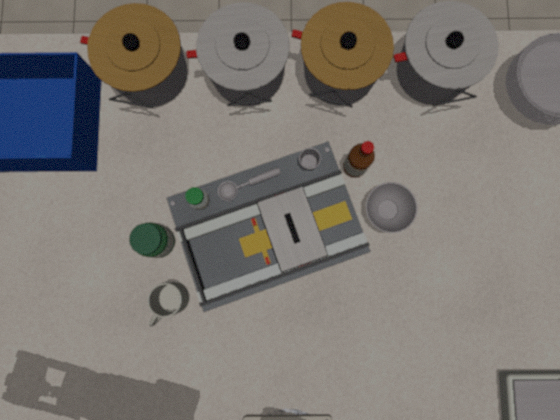

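The pictures show the run with its push direction to the left. In the top view the rear yellow bar is at about (332,216), the dish at (293,229), the teeth at (254,223) and (267,261), and the bowl and bottle behind the rear end. Next I measure these.

```bash
cat > h.py <<'E'
import numpy as np,cv2
def ray(c,uv,z):
    uv=np.atleast_2d(np.asarray(uv,float));K=c["camera_matrix"];T=c["T"]
    d=np.c_[(uv[:,0]-K[0,2])/K[0,0],-(uv[:,1]-K[1,2])/K[1,1],-np.ones(len(uv))]@T[:3,:3].T
    o=T[:3,3]; s=(z-o[2])/d[:,2]; return o+d*s[:,None]
def proj(c,P):
    P=np.atleast_2d(P);K=c["camera_matrix"];T=c["T"];q=(P-T[:3,3])@T[:3,:3]
    return np.c_[K[0,0]*q[:,0]/-q[:,2]+K[0,2],K[1,1]*-q[:,1]/-q[:,2]+K[1,2]]
E
cat > m.py <<'E'
import pickle,sys
from h import *
d=pickle.load(open(sys.argv[1],"rb"))
roi={"top":(160,120,420,320),"scene":(190,130,360,300)}
for n in d:
    c=d[n];hsv=cv2.cvtColor(c["pixels"],cv2.COLOR_RGB2HSV)
    x0,y0,x1,y1=roi[n]
    R=np.zeros(hsv.shape[:2],np.uint8);R[y0:y1,x0:x1]=255
    for nm,m,z in(("yellow",cv2.inRange(hsv,(17,130,110),(32,255,255)),.0335),("red",cv2.inRange(hsv,(0,150,90),(8,255,255))|cv2.inRange(hsv,(172,150,90),(180,255,255)),.043),("green",cv2.inRange(hsv,(50,120,60),(75,255,255)),.085)):
        m=m&R
        cs,_=cv2.findContours(m,cv2.RETR_EXTERNAL,cv2.CHAIN_APPROX_NONE)
        for k in cs:
            if cv2.contourArea(k)<8: continue
            r=cv2.minAreaRect(k); b=cv2.boxPoints(r)
            W=ray(c,b,z)*1000
            ctr=ray(c,r[0],z)[0]*1000
            print(n,nm,cv2.contourArea(k),np.round(r[0],1),"ctr",ctr[:2].round(1),"box",W[:,:2].round(0).tolist())
E
python3 m.py d0.pkl
python3 - <<'E'
import pickle,cv2
d=pickle.load(open("d0.pkl","rb"))
for n,(x0,y0,x1,y1) in {"top":(160,130,420,320),"scene":(190,130,360,300)}.items():
    i=cv2.cvtColor(d[n]["pixels"],cv2.COLOR_RGB2BGR)[y0:y1,x0:x1]
    s=3
    cv2.imwrite(f"pics/{n}0z.png",cv2.resize(i,None,fx=s,fy=s,interpolation=cv2.INTER_CUBIC))
E
```

```text
scene yellow 659.5 [243.9 253. ] ctr [ 594.8 -117.3] box [[587.0, -169.0], [551.0, -73.0], [603.0, -64.0], [636.0, -158.0]]
scene yellow 155.0 [270.7 186.9] ctr [522.5  91.1] box [[507.0, 67.0], [490.0, 100.0], [538.0, 116.0], [554.0, 83.0]]
scene red 153.5 [272.5 267. ] ctr [ 676.2 -114.1] box [[664.0, -134.0], [656.0, -97.0], [688.0, -94.0], [696.0, -131.0]]
scene green 96.5 [334.4 162. ] ctr [636.  223.9] box [[626.0, 201.0], [612.0, 235.0], [646.0, 247.0], [659.0, 213.0]]
top yellow 546.0 [255.  242.5] ctr [527.7  77.5] box [[556.0, 124.0], [578.0, 57.0], [499.0, 31.0], [478.0, 97.0]]
top yellow 593.0 [331.8 215.4] ctr [ 594.4 -115.6] box [[603.0, -67.0], [631.0, -149.0], [586.0, -164.0], [558.0, -82.0]]
top red 10.0 [266.8 260.6] ctr [482.4  47.7] box [[487.0, 54.0], [490.0, 48.0], [478.0, 42.0], [475.0, 48.0]]
top red 9.5 [253.3 221.6] ctr [579.2  81.2] box [[585.0, 86.0], [587.0, 80.0], [573.0, 76.0], [572.0, 83.0]]
top red 93.5 [366.5 147.5] ctr [ 766.6 -206.8] box [[781.0, -193.0], [781.0, -221.0], [752.0, -220.0], [752.0, -192.0]]
top green 188.0 [194.  195.5] ctr [639.  221.1] box [[657.0, 241.0], [657.0, 202.0], [621.0, 202.0], [621.0, 240.0]]
```

View pics/top0z.png

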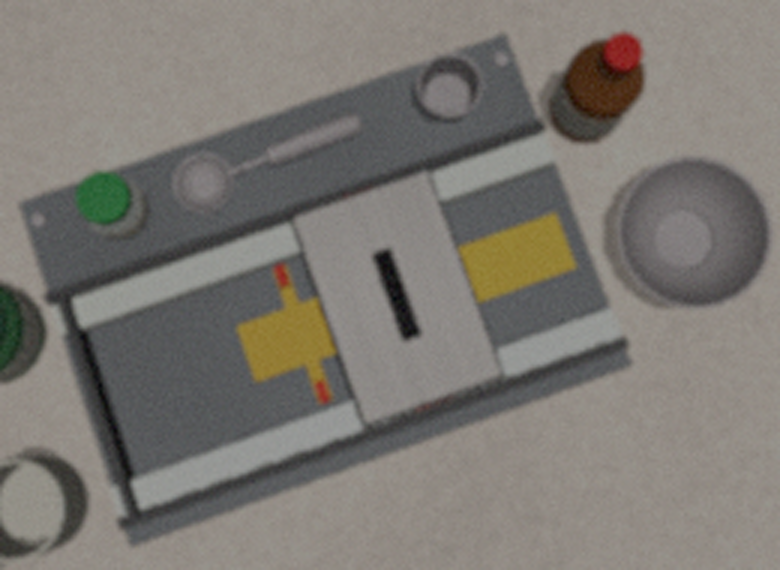

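View pics/scene0z.png

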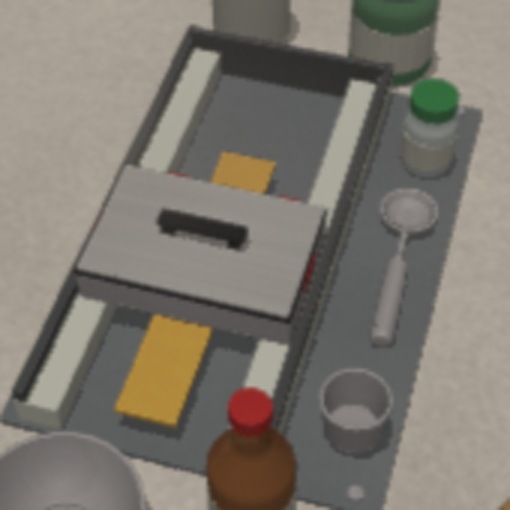

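```bash
cat > f.py <<'E'
from h import *
a=np.deg2rad(109.1); U=np.array([np.cos(a),np.sin(a)]); V=np.array([-U[1],U[0]])
O=np.array([530.8,64.5])-30*U
def torun(p): p=np.atleast_2d(p)[:,:2]*1000-O; return np.c_[p@U,p@V].round(1)
def toworld(x,y): return O+x*U+y*V
E
python3 - <<'E'
from f import *
import pickle
from scipy.spatial.transform import Rotation as Rn
from station import bot
d=pickle.load(open("d0.pkl","rb"));c=d["top"];s=d["scene"]
print(O)
zt=lambda L:[(160+x/3,130+y/3) for x,y in L]
zs=lambda L:[(190+x/3,130+y/3) for x,y in L]
print("bar rear top",torun(ray(c,zt([(557,214),(577,267)]),.0335)))
print("bar front",torun(ray(c,zt([(237,325),(256,381)]),.0335)))
print("dish rear lid",torun(ray(c,zt([(430,175),(500,378)]),.075)))
print("dish front lid",torun(ray(c,zt([(296,214),(367,425)]),.075)))
print("scene dish lid rear",torun(ray(s,zs([(80,268),(290,322)]),.075)),"front",torun(ray(s,zs([(125,170),(327,210)]),.075)))
print("scene bar rear",torun(ray(s,zs([(117,409),(175,425)]),.0335)))
print("bowl",torun(ray(c,[(391,207)],.05)), "bottle cap",torun(ray(c,[(366.5,147.5)],.19)))
o=bot.observe();R=Rn.from_rotvec(o["tool_rot"]).as_matrix();print(R.round(3))
print("jaw ang",np.degrees(np.arctan2(R[1,1],R[0,1])),"run y ang",np.degrees(np.arctan2(V[1],V[0])))
# teeth via scene projection check
for x,y,z in[(30,51,43),(30,-51,43),(-205,-25,33.5),(-205,25,33.5)]:
    w=np.r_[toworld(x,y),z]/1000; print(x,y,"scene px zoom",((proj(s,w)[0]-[190,130])*3).round(0))
E
```

```text
[540.61653697  36.15153264]
bar rear top [[-206.5  -22.9]
 [-206.5   24.8]]
bar front [[ 77.6 -24.5]
 [ 77.6  24.7]]
dish rear lid [[-112.8  -83.4]
 [-109.5   89.8]]
dish front lid [[  0.4 -89.5]
 [  2.7  89.3]]
scene dish lid rear [[-115.2   82. ]
 [-119.2  -93.4]] front [[ -5.3  84. ]
 [ -0.7 -92.5]]
scene bar rear [[-207.4   20.1]
 [-208.3  -27.5]]
bowl [[-304.5   29.8]] bottle cap [[-262.6 -104. ]]
[[-0.     0.251  0.968]
 [-0.001  0.968 -0.251]
 [-1.    -0.001  0.   ]]
jaw ang 75.46022323152492 run y ang -160.9
30 51 scene px zoom [177. 174.]
30 -51 scene px zoom [288. 198.]
-205 -25 scene px zoom [173. 421.]
-205 25 scene px zoom [112. 405.]
```

Run:
```python
from f import *
from station import bot
p=bot.observe()["position"]*1000
t=toworld(-155,0);print(t,(t-p[:2]).round(1),p[2], U)
```

```text
[ 591.33531131 -110.31554875] [ 434.6 -714.8] 230.61087013160616 [-0.3272179   0.94494891]
```

>>> servo_tool --series '[{"delta_pos":[12,-20,0],"angular":[0,0,-2],"grip":0},{"delta_pos":[36,-60,0],"angular":[0,0,-5],"grip":0},{"delta_pos":[60,-99,0],"angular":[0,0,-8],"grip":0},{"delta_pos":[84,-138,0],"angular":[0,0,-11],"grip":0},{"delta_pos":[108,-178,0],"angular":[0,0,-14],"grip":0},{"delta_pos":[132,-217,0],"angular":[0,0,-17],"grip":0},{"delta_pos":[156,-257,0],"angular":[0,0,-20],"grip":0},{"delta_pos":[180,-296,0],"angular":[0,0,-23],"grip":0},{"delta_pos":[204,-336,0],"angular":[0,0,-26],"grip":0},{"delta_pos":[228,-375,0],"angular":[0,0,-29],"grip":0},{"delta_pos":[252,-415,0],"angular":[0,0,-32],"grip":0},{"delta_pos":[276,-454,0],"angular":[0,0,-35],"grip":0},{"delta_pos":[300,-494,0],"angular":[0,0,-38],"grip":0},{"delta_pos":[324,-533,0],"angular":[0,0,-42],"grip":0},{"delta_pos":[348,-573,0],"angular":[0,0,-45],"grip":0},{"delta_pos":[372,-612,0],"angular":[0,0,-48],"grip":0},{"delta_pos":[396,-652,0],"angular":[0,0,-51],"grip":0},{"delta_pos":[418,-688,0],"angular":[0,0,-54],"grip":0},{"delta_pos":[430,-708,0],"angular":[0,0,-56],"grip":0},{"delta_pos":[434.6,-714.8,0],"angular":[0,0,-56.4],"grip":0}]'

```text
t: 2.1
position: [0.5921, -0.1125, 0.2301]
tool_rot: [0.962, 1.348, -0.964]
force: [0.8, -0.7, 0.1]
grip_width: 0.0
```

>>> servo_tool --series '[{"delta_pos":[-0.5,1,-20],"angular":[0,0,0],"grip":0},{"delta_pos":[-1,2,-50],"angular":[0,0,0],"grip":0},{"delta_pos":[-1,2,-85],"angular":[0,0,0],"grip":0},{"delta_pos":[-1,2,-120],"angular":[0,0,0],"grip":0},{"delta_pos":[-1,2,-150],"angular":[0,0,0],"grip":0},{"delta_pos":[-1,2,-170],"angular":[0,0,0],"grip":0},{"delta_pos":[-1,2,-180],"angular":[0,0,0],"grip":0},{"delta_pos":[-1,2,-180],"angular":[0,0,0],"grip":0},{"delta_pos":[-1,2,-180],"angular":[0,0,0],"grip":0}]'

```text
t: 3.0
position: [0.5915, -0.1102, 0.0508]
tool_rot: [0.962, 1.348, -0.964]
force: [0.4, -0.7, -0.8]
grip_width: -0.0001
```

```bash
cat > snap.py <<'E'
import sys,pickle
from f import *
from station import bot
from scipy.spatial.transform import Rotation as Rn
k=sys.argv[1]
o=bot.observe();R=Rn.from_rotvec(o["tool_rot"]).as_matrix()
print(o["t"],o["position"].round(4),"run",torun(o["position"]),"jaw",np.degrees(np.arctan2(R[1,1],R[0,1])).round(2),"x-axis",R[:,0].round(3),o["force"].round(1),o["grip_width"])
d={};L=[]
for n,(x0,y0,x1,y1) in {"top":(165,140,405,310),"scene":(190,100,365,310)}.items():
    c=bot.read_camera(n);d[n]=c
    i=cv2.cvtColor(c["pixels"],cv2.COLOR_RGB2BGR)[y0:y1,x0:x1]
    L.append(cv2.resize(i,(int((x1-x0)*(1.8 if n=="top" else 2)),420) if 0 else None,fx=420/(y1-y0),fy=420/(y1-y0),interpolation=cv2.INTER_CUBIC)[:420])
    print(n,"scale",420/(y1-y0))
im=np.hstack(L); im=cv2.resize(im,None,fx=min(1,800/im.shape[1]),fy=min(1,800/im.shape[1])); print(im.shape)
cv2.imwrite(f"pics/s{k}.png",im);pickle.dump(d,open(f"d{k}.pkl","wb"))
E
python3 snap.py 1
```

```text
3.0 [ 0.5915 -0.1102  0.0508] run [[-155.    -0.2]] jaw 18.92 x-axis [-0.001 -0.001 -1.   ] [ 0.4 -0.7 -0.8] -0.00011844424748927408
top scale 2.4705882352941178
scene scale 2.0
(356, 800, 3)
```

View pics/s1.png

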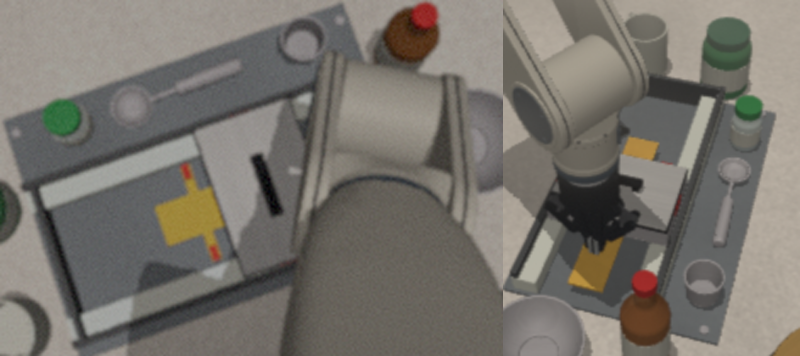

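The fingertips stand over the rear part of the bar at about (597,245), and the bottle, bowl and dish are all clear. Now I press.

>>> servo_tool --series '[{"delta_pos":[0,0,-5],"angular":[0,0,0],"grip":0},{"delta_pos":[0,0,-10],"angular":[0,0,0],"grip":0},{"delta_pos":[0,0,-14],"angular":[0,0,0],"grip":0},{"delta_pos":[0,0,-17],"angular":[0,0,0],"grip":0},{"delta_pos":[0,0,-20],"angular":[0,0,0],"grip":0},{"delta_pos":[0,0,-23],"angular":[0,0,0],"grip":0},{"delta_pos":[0,0,-23],"angular":[0,0,0],"grip":0},{"delta_pos":[0,0,-23],"angular":[0,0,0],"grip":0}]'

```text
t: 3.9
position: [0.5919, -0.1105, 0.0284]
tool_rot: [0.962, 1.347, -0.963]
force: [-1.1, -0.4, 3.8]
grip_width: -0.0
```

>>> servo_tool --series '[{"delta_pos":[0,0,-2],"angular":[0,0,0],"grip":0},{"delta_pos":[0,0,-4],"angular":[0,0,0],"grip":0},{"delta_pos":[0,0,-6],"angular":[0,0,0],"grip":0},{"delta_pos":[0,0,-7.5],"angular":[0,0,0],"grip":0},{"delta_pos":[0,0,-7.5],"angular":[0,0,0],"grip":0},{"delta_pos":[0,0,-7.5],"angular":[0,0,0],"grip":0}]'

```text
t: 4.5
position: [0.5919, -0.1105, 0.0215]
tool_rot: [0.962, 1.347, -0.963]
force: [-3.4, 1.3, 10.7]
grip_width: -0.0001
```

The bar has bottomed out: z is 21.5 mm, or 12 mm pressed, at about 10 N. I'll push along the run and keep a slight downward preload.

>>> servo_tool --series '[{"delta_pos":[-1,2.8,-0.7],"angular":[0,0,0],"grip":0},{"delta_pos":[-2.9,8.5,-0.7],"angular":[0,0,0],"grip":0},{"delta_pos":[-4.9,14.2,-0.7],"angular":[0,0,0],"grip":0},{"delta_pos":[-6.9,19.8,-0.7],"angular":[0,0,0],"grip":0},{"delta_pos":[-8.5,24.6,-0.7],"angular":[0,0,0],"grip":0},{"delta_pos":[-10.1,29.3,-0.7],"angular":[0,0,0],"grip":0},{"delta_pos":[-11.8,34,-0.7],"angular":[0,0,0],"grip":0},{"delta_pos":[-13.4,38.7,-0.7],"angular":[0,0,0],"grip":0},{"delta_pos":[-15.1,43.5,-0.7],"angular":[0,0,0],"grip":0},{"delta_pos":[-16.7,48.2,-0.7],"angular":[0,0,0],"grip":0},{"delta_pos":[-18.3,52.9,-0.7],"angular":[0,0,0],"grip":0},{"delta_pos":[-18.3,52.9,-0.7],"angular":[0,0,0],"grip":0}]'

```text
t: 5.7
position: [0.5759, -0.0583, 0.0216]
tool_rot: [0.963, 1.342, -0.961]
force: [2.5, -3.6, 6.0]
grip_width: 0.0001
```

```bash
python3 snap.py 2
```

```text
5.7 [ 0.5759 -0.0583  0.0216] run [[-100.8   -2.4]] jaw 18.92 x-axis [ 0.005 -0.002 -1.   ] [ 2.5 -3.6  6. ] 0.00014782635493093796
top scale 2.4705882352941178
scene scale 2.0
(356, 800, 3)
```

View pics/s2.png

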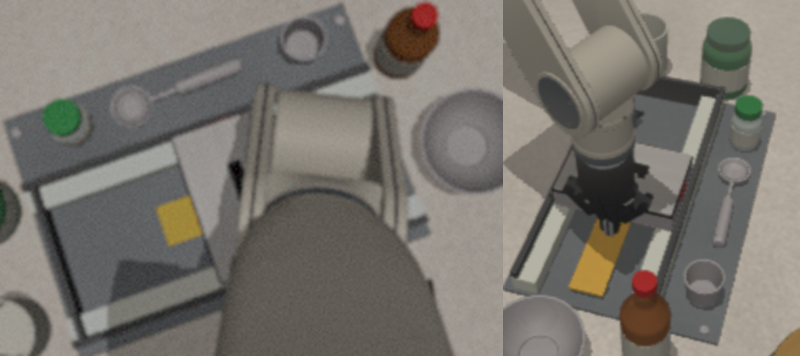

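Run:
```python
from f import *
import pickle
d=pickle.load(open("d2.pkl","rb"));c=d["top"];s=d["scene"]
k=2.4706*800/943
print(torun(ray(c,[(165+x/k,140+y/k) for x,y in [(175,145),(200,212),(222,280)]],.075)))
```

```text
[[ 29.9 -79.6]
 [ 28.1   3.3]
 [ 29.8  84.5]]
```

The dish is sliding over the lowered teeth. Its front edge is at x≈+29 and its centre at about -31, and the bar is still about 11.9 mm down. I'll continue with a bit more preload and correct the 2 mm side drift.

>>> servo_tool --series '[{"delta_pos":[-1.8,4.7,-1],"angular":[0,0,0],"grip":0},{"delta_pos":[-3.5,9.4,-1],"angular":[0,0,0],"grip":0},{"delta_pos":[-5.3,14,-1],"angular":[0,0,0],"grip":0},{"delta_pos":[-7,18.7,-1],"angular":[0,0,0],"grip":0},{"delta_pos":[-8.8,23.4,-1],"angular":[0,0,0],"grip":0},{"delta_pos":[-10.6,28.1,-1],"angular":[0,0,0],"grip":0},{"delta_pos":[-12.3,32.8,-1],"angular":[0,0,0],"grip":0},{"delta_pos":[-14.1,37.4,-1],"angular":[0,0,0],"grip":0},{"delta_pos":[-15.8,42.1,-1],"angular":[0,0,0],"grip":0},{"delta_pos":[-17.6,46.8,-1],"angular":[0,0,0],"grip":0},{"delta_pos":[-19.4,51.5,-1],"angular":[0,0,0],"grip":0},{"delta_pos":[-21.1,56.2,-1],"angular":[0,0,0],"grip":0},{"delta_pos":[-22.9,60.8,-1],"angular":[0,0,0],"grip":0},{"delta_pos":[-24.6,65.5,-1],"angular":[0,0,0],"grip":0},{"delta_pos":[-26.4,70.2,-1],"angular":[0,0,0],"grip":0},{"delta_pos":[-26.4,70.2,-1],"angular":[0,0,0],"grip":0}]'

```text
t: 7.4
position: [0.5522, 0.0114, 0.0216]
tool_rot: [0.964, 1.337, -0.958]
force: [2.4, -4.7, 7.4]
grip_width: -0.0002
```

>>> servo_tool --series '[{"delta_pos":[-1.8,4.5,-1],"angular":[0,0,0],"grip":0},{"delta_pos":[-3.6,9.1,-1],"angular":[0,0,0],"grip":0},{"delta_pos":[-5.3,13.6,-1],"angular":[0,0,0],"grip":0},{"delta_pos":[-7.1,18.1,-1],"angular":[0,0,0],"grip":0},{"delta_pos":[-8.9,22.7,-1],"angular":[0,0,0],"grip":0},{"delta_pos":[-10.7,27.2,-1],"angular":[0,0,0],"grip":0},{"delta_pos":[-12.5,31.7,-1],"angular":[0,0,0],"grip":0},{"delta_pos":[-14.2,36.3,-1],"angular":[0,0,0],"grip":0},{"delta_pos":[-16,40.8,-1],"angular":[0,0,0],"grip":0},{"delta_pos":[-17.8,45.3,-1],"angular":[0,0,0],"grip":0},{"delta_pos":[-19.6,49.9,-1],"angular":[0,0,0],"grip":0},{"delta_pos":[-21.4,54.4,-1],"angular":[0,0,0],"grip":0},{"delta_pos":[-23.1,58.9,-1],"angular":[0,0,0],"grip":0},{"delta_pos":[-24.9,63.5,-1],"angular":[0,0,0],"grip":0},{"delta_pos":[-26.2,66.8,-1],"angular":[0,0,0],"grip":0},{"delta_pos":[-26.7,68,-1],"angular":[0,0,0],"grip":0},{"delta_pos":[-26.7,68,-1],"angular":[0,0,0],"grip":0}]'

```text
t: 9.1
position: [0.5283, 0.0789, 0.0215]
tool_rot: [0.965, 1.333, -0.954]
force: [3.3, -6.2, 7.8]
grip_width: -0.0003
```

```bash
python3 snap.py 3
```

```text
9.1 [0.5283 0.0789 0.0215] run [[44.4 -2.3]] jaw 18.97 x-axis [ 0.016 -0.003 -1.   ] [ 3.3 -6.2  7.8] -0.0003324782382707787
top scale 2.4705882352941178
scene scale 2.0
(356, 800, 3)
```

View pics/s3.png

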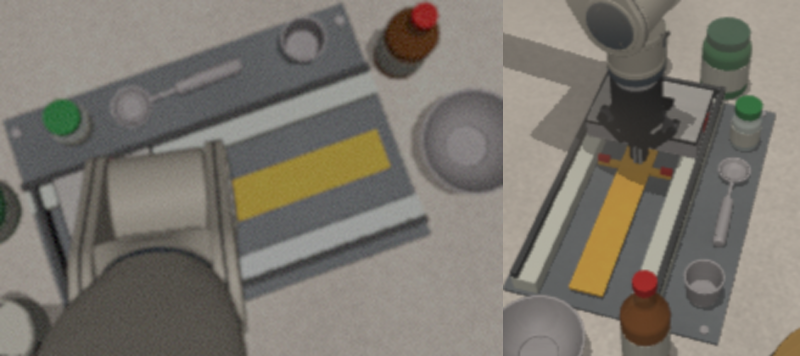

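Run:
```python
from f import *
import pickle
s=pickle.load(open("d3.pkl","rb"))["scene"]
i=cv2.cvtColor(s["pixels"],cv2.COLOR_RGB2BGR)[130:230,210:330]
i=cv2.resize(i,None,fx=5,fy=5,interpolation=cv2.INTER_CUBIC)
for x,z,col in((55,35,(255,0,0)),(34,35,(0,0,255)),(55,75,(0,255,0))):
    P=[np.r_[toworld(x,y),z]/1000 for y in(-90,90)]
    q=((proj(s,np.array(P))-[210,130])*5).astype(int)
    cv2.line(i,tuple(map(int,q[0])),tuple(map(int,q[1])),col,1)
cv2.imwrite("pics/s3z.png",i)
```

```text
(no output)
```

View pics/s3z.png

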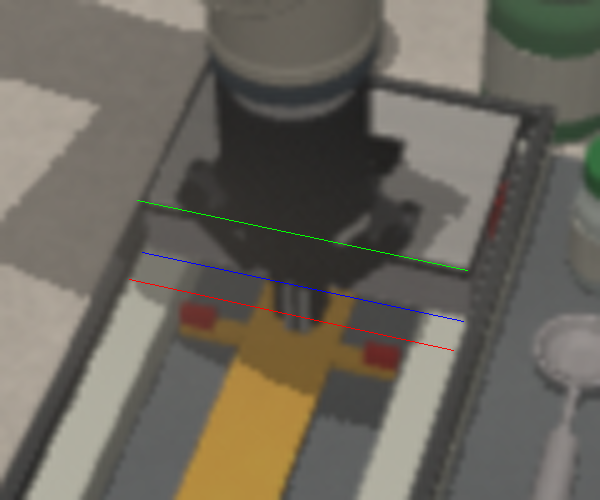

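The dish's lower and upper rear edges match x≈55 (blue and green lines), about 20 mm past the teeth at (198,316) and (381,356). I'll back off slightly with the bar still down, then lift.

>>> servo_tool --series '[{"delta_pos":[1,-3,-1],"angular":[0,0,0],"grip":0},{"delta_pos":[2,-6,-1],"angular":[0,0,0],"grip":0},{"delta_pos":[3,-8.7,-1],"angular":[0,0,0],"grip":0},{"delta_pos":[3,-8.7,-1],"angular":[0,0,0],"grip":0},{"delta_pos":[3,-8.7,3],"angular":[0,0,0],"grip":0},{"delta_pos":[3,-8.7,8],"angular":[0,0,0],"grip":0},{"delta_pos":[3,-8.7,14],"angular":[0,0,0],"grip":0},{"delta_pos":[3,-8.7,25],"angular":[0,0,0],"grip":0},{"delta_pos":[3,-8.7,45],"angular":[0,0,0],"grip":0},{"delta_pos":[3,-8.7,75],"angular":[0,0,0],"grip":0},{"delta_pos":[3,-8.7,110],"angular":[0,0,0],"grip":0},{"delta_pos":[3,-8.7,150],"angular":[0,0,0],"grip":0},{"delta_pos":[3,-8.7,190],"angular":[0,0,0],"grip":0},{"delta_pos":[3,-8.7,215],"angular":[0,0,0],"grip":0},{"delta_pos":[3,-8.7,220],"angular":[0,0,0],"grip":0},{"delta_pos":[3,-8.7,220],"angular":[0,0,0],"grip":0}]'

```text
t: 10.8
position: [0.5313, 0.07, 0.2424]
tool_rot: [0.966, 1.331, -0.954]
force: [0.6, 1.0, -0.4]
grip_width: 0.0
```

```bash
python3 snap.py 4
```

```text
10.8 [0.5313 0.07   0.2424] run [[35.1 -2.3]] jaw 18.95 x-axis [ 0.017 -0.003 -1.   ] [ 0.6  1.  -0.4] 1.5068577725761343e-05
top scale 2.4705882352941178
scene scale 2.0
(356, 800, 3)
```

View pics/s4.png

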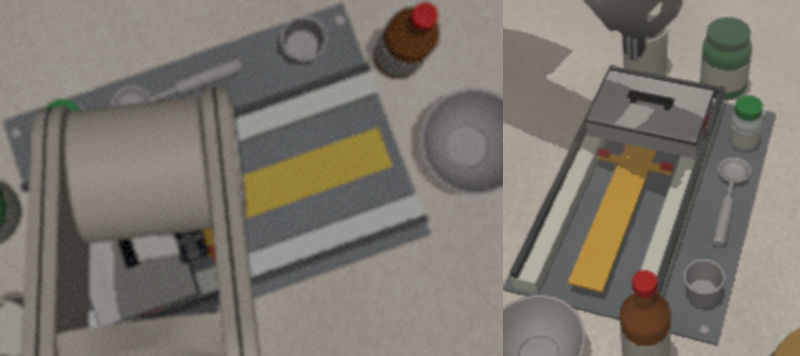

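Run:
```python
from f import *
import pickle
for k in(3,4):
    s=pickle.load(open(f"d{k}.pkl","rb"))["scene"]
    hsv=cv2.cvtColor(s["pixels"],cv2.COLOR_RGB2HSV)
    m=cv2.inRange(hsv,(0,120,60),(8,255,255))|cv2.inRange(hsv,(172,120,60),(180,255,255))
    m[:,:190]=0;m[:150]=0;m[220:]=0;m[:,320:]=0
    n,_,st,ce=cv2.connectedComponentsWithStats(m)
    print(k,[(st[j].tolist(),ce[j].round(1).tolist()) for j in range(1,n) if st[j][4]>4])
    y=cv2.inRange(hsv,(15,120,90),(32,255,255));y[:,:200]=0;y[:180]=0;y[295:]=0;y[:,290:]=0
    print("yellow bottom",np.argwhere(y).max(0))
for zt in(43,31): print(zt,[proj(s,np.r_[toworld(30,y),zt]/1000)[0].round(1) for y in(51,-51)])
for zt in(33.5,21.5): print(zt,[proj(s,np.r_[toworld(-205,y),zt]/1000)[0].round(1) for y in(25,-25)])
i=cv2.cvtColor(s["pixels"],cv2.COLOR_RGB2BGR)[130:230,210:330]
i=cv2.resize(i,None,fx=5,fy=5,interpolation=cv2.INTER_CUBIC)
cv2.imwrite("pics/s4z.png",i)
```

```text
3 [([246, 191, 7, 5, 27], [249.0, 192.9]), ([283, 199, 7, 5, 29], [285.9, 200.8])]
yellow bottom [274 288]
4 [([246, 188, 7, 5, 27], [248.9, 190.0]), ([283, 196, 7, 5, 30], [286.0, 197.9])]
yellow bottom [271 288]
43 [array([249. , 187.9]), array([286., 196.])]
31 [array([249.2, 191. ]), array([285.9, 199. ])]
33.5 [array([227.4, 265. ]), array([247.8, 270.2])]
21.5 [array([227.9, 267.7]), array([248.1, 272.9])]
```

View pics/s4z.png

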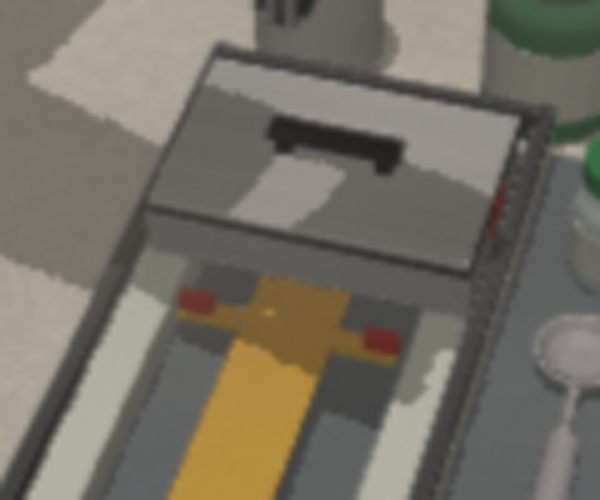

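The red teeth at (198,300) and (381,340) rose 3 px, which equals 12 mm, so they are fully up. The dish sits level ahead of them and nothing else has moved. The tool is clear at z = 0.24 m, so I'll hand in.

```bash
python3 -c "
from station import bot
print(bot.hand_in())"
```

```text
the job is handed in; nothing more can be done
None
```

The dish is past the teeth, the teeth have sprung up behind it, and the job is handed in at about 11 s of the 40 s.

- **Press and push:** With shut fingertips I pressed the yellow bar to its stop behind the dish (tip at 21.5 mm, about 12 mm pressed, about 11 N). I kept it there, reading 21.5 to 21.6 mm after each move, while the fingers slid forward and pushed the dish about 170 mm. I then backed off 9 mm with the bar still down and lifted straight up.
- **Last checks:** The dish's rear edge is at x ≈ +55 mm, so its centre is at about +115 mm, against the +94 mm needed and the +142 mm at the end stop. The teeth and bar rose 3 px in the scene view, matching the full 12 mm. By eye the bystanders in view had not moved, though I did not measure them. The tool finished at z = 0.24 m with no contact force.
- **Small disagreements:** The fingers ran 2 to 3 mm off the centreline, and the tool tilted about 1° under load. Neither mattered for clearance.

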